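# Shut and latch the welding consumables chest

## Robot

A 6-joint arm with a two-finger parallel gripper is mounted at the origin on the work surface. World frame = base frame: x ahead of the robot, y to its left, z up, the work surface at z = 0. Lengths are in m, angles in rad, forces in N, time in s.
With the tool pointing down it reaches from about 0.35 to 0.85 m from the base axis. Payload 8.1 kg.
Tool frame: the origin (TCP) lies midway between the tips of the shut fingers; the grasp point (between the pads) lies 19 mm behind it; z points along the fingers, y is the line along which they close (so a half turn about z gives the same grasp; the last joint's range is limited). The gripper opens to 93 mm and grips with 3 to 60 N. Pads are 15 mm wide; open, the fingers measure 128 mm over their backs; the gripper's body (75 mm by 188 mm) begins 65 mm behind the grasp point.
Start: joints at [-1.427, 0.13, 1.488, -0, 1.523, -0.085], TCP at [0.136, -0.584, 0.219] pointing down, gripper open.
Joint ranges: [-2.96, 2.96], [-0.89, 2.26], [0.02, 2.5], [-1.34, 4.48], [0, 2.73], [-2.66, 2.66]. Speed limits (rad/s): [2.39, 2.39, 2.79, 3.14, 3.14, 3.14].

## Interface

Orientations are given as a 3x3 rotation matrix whose columns are the frame's x, y, z axes.
In Python, from plant import * gives the robot as it stands. The module is installed in compiled form; this text tells all that it offers.
- The arm moves only by the tool arm_command, never from a script. Its argument "plan" is a list of rows, each an object of numbers: "dx", "dy", "dz": the shift along the tool's x, y, z in m; "ax", "ay", "az": the turn, a rotation vector about the tool's x, y, z in rad; "hand": the finger opening in m, from 0 to 0.093. In form: [{"dx": .., "dy": .., "dz": .., "ax": .., "ay": .., "az": .., "hand": ..}, ...]. A call has 1 to 12 rows; each row is the pose to reach, as a shift and turn from the pose commanded when the call began, along the tool's axes at that moment; what a row does not reach only later rows make up. A row lasts 1/12 s, in which the tool goes at most 41.7 mm and 7.16 degrees, less where a joint would pass 70% of its speed; a pose out of reach is approached as far as the arm can. A call with a gripper value outside its range is refused whole. The fingers move at their own pace and stop on an object; "newtons" is the grip in N (left out, the last holds). Time passes only in rows, so rows that repeat a pose let the fingers close. It gives the time, the measured TCP pose, the force, the opening and the grip force at its end, in the units of the state.
- state(): the state, without advancing time (a new reading comes with each control period).
- snapshot(name): name is "scene" or "top" or "wrist"; returns a dict with "image" (400x640x3 uint8, blue, green, red), "intrinsics" (3x3 intrinsics, pixels), "pose" (4x4, takes a point from camera to world coordinates). Camera axes: x right, y up, looking along -z (the intrinsics and any distortion apply to the point x, -y, -z); pixel columns grow to the right and rows downward; lengths in m; the calibration is good to about 2 mm. The wrist camera is an equidistant fisheye: a pixel r from the principal point sees the ray r / f radians off the axis. A picture is of the moment at which its call begins. There is no depth.
- close_job(): hands the job in; it is judged then, once.
Trained networks look in the newest picture that a camera, given by its name, has taken for a name from the list of things; names that differ only in an ending like _2 or _b are one class to them, and where a whole thing is asked for, a point or a joint stands for the part that bears it (a point fixed in the world has none). Each returns a list of dicts, best first, with "conf" (0 to 1); they miss things now and then, are a little off and sometimes report something else, mostly with a low value. They report only what shows in the picture. A call takes as long as a camera call.
- regions_of(target, camera): "region" (400x640 bool, what is visible of it) and "rect" ([left, top, right, bottom] in pixels, round what is visible of it).
- landmark_of(target, camera): "position" ([column, row] in pixels: a listed point, or the origin of a listed thing).
The state is a dict: "time_s": time; "joints": joint angles; "joint_velocities": joint speeds; "joint_torque": joint torques, N m; "tool_pos": TCP position; "orientation": TCP orientation; "ft_force": force on the tool from outside, world axes, zero at the start; "moment": the same for the moment, N m; "finger_gap": opening from 0.0 (shut) to 1.0 (fully open); "gripper_force": force on a finger pad.
Only numpy, scipy, OpenCV 4.12 (cv2) and the standard library are available. Lean on these libraries where they do the work, as an engineer would, in place of code of your own. Each camera call takes 0.05 s, during which the arm holds its last target. There are 200 camera calls.

## Task

Before welding starts, gently push the chest's open blue lid fully shut with the fingertips, without slamming it, and only then push the red latch tab to the left (the robot's left) as far as it goes, so that the claw sits over the lid's tongue. Just push: do not pinch the tab, and leave the nozzles in the chest and everything else on the bench where they are.

Things in the scene. Friction and masses are not known exactly. Their poses are not given: they have to be found in the camera images.
- chest: grey sheet-steel consumables chest fixed to the table, outer 170 (its x) x 240 (its y) x 90 high, walls 4; origin at the centre of its underside at table level, its -x face is the front towards the robot (chest turned up to 0.3 rad), z up. A dark latch track runs along the front near its top, sticking out 45 from the front face (top of track at height 72).
- lid_hinge (a point): point fixed to the chest on the hinge line of the lid, half-way along the far (+x) rim: chest-frame (87, 0, 90) mm. The hinge line runs along the chest's y.
- lid (a joint): angle in rad of the blue lid: 0 = fully shut (lying level on the rim), grows as it opens upwards and back; starts part open (0.95 to 1.3), still leaning towards the robot, and stops at 1.5. The hinge is stiff: the lid stays where it is left, and takes about 1 to 4 N at its free edge to push down.
- lid_edge (a point): middle of the free (front) edge of the blue lid on its outer (upper) face; moves with the lid. The lid is a flat sheet 172 from hinge to free edge, 244 wide along the chest's y, 4 thick, its underside in line with the hinge; a 24-wide steel tongue sticks out 21 beyond the middle of this edge. No handle.
- latch (a joint): position in m of the sliding claw latch along the chest's +y (to the left as seen from the robot): 0 = fully open, 0.05 = fully home over the lid's tongue (end stop). Starts between 0 and 0.006; friction about 2 N, stays where it is left.
- latch_tab (a point): centre of the top of the red tab that stands on the latch; moves with it, at height 134. At latch 0 it is at chest-frame (-118, -50, 134) mm, at 0.05 at (-118, 0, 134). The tab is 20 (chest x) x 12 (chest y) x 30 tall, on a steel claw 36 x 26 (chest x, y) whose top is at height 104. With the lid shut the claw passes 5 above the tongue.
- nozzle_a: terracotta-coloured ceramic nozzle (26 dia x 46 tall) standing inside the chest; bystander, origin at centre of its underside (mm)
- nozzle_b: white ceramic nozzle (26 dia x 46 tall) standing inside the chest; bystander, origin at centre of its underside (mm)
- tray_box: open bare-metal sheet box 100 x 80 x 45, bystander beside the right (-y) end of the chest, about 25 to 55 off; origin under its centre (mm)
- steel_box: closed bare-metal box 110 x 110 x 60, bystander on the robot's left; origin under its centre (mm)
- mallet: white-headed mallet lying flat, about 270 long, 54 high, handle along its -x; bystander on the robot's right; origin near its middle at table level (mm)
- wire_brush: wooden wire brush 250 x 30 x 30 lying beside the left (+y) end of the chest, about 45 to 75 off; bystander, origin under its centre (mm)
- spray_can: orange-labelled can, 66 dia x 170 tall, bystander behind the chest; origin at centre of its underside (mm)
- angle_magnet: red upright magnetic square 94 x 24 x 90, bystander behind the chest; origin under its centre (mm)

How it is judged:
By the outcome, as a careful person would: the job done as asked, in the order asked, and still so for the second after the job is handed in, with the robot touching nothing.
It also fails if it takes over 48 s, if anything falls off the work surface, if the arm or the gripper's body presses on something with over 40 N, if the wrist force passes 120 N, or if a joint passes its speed limit or range.

## Working session

There is one attempt and no reset: what is moved stays moved. The work goes in short steps, Python scripts to look and compute and a tool call to move; the robot and the scene stay as the last step left them, time stands still between calls to the robot, and variables do not carry over. Pictures are saved under pics/ and viewed, at most 11 in all, crops included, and the job is handed in when it is done.

Besides the shell and the picture viewer there is one more tool, called after "Call:" as name(argument=value, ...) on one line, values as JSON. arm_command: Moves the arm, as the interface text tells. Its arguments: {"type":"object","properties":{"plan":{"type":"array"},"newtons":{"type":"number"}},"required":["plan"]}

```bash
mkdir -p pics; cat > h.py <<'E'
from plant import *
import numpy as np, cv2
def ray(s,px):
    K=s["intrinsics"];T=np.array(s["pose"])
    d=np.array([(px[0]-K[0][2])/K[0][0],-(px[1]-K[1][2])/K[1][1],-1.])
    return T[:3,3],T[:3,:3]@(d/np.linalg.norm(d))
def proj(s,P):
    K=np.array(s["intrinsics"]);T=np.array(s["pose"])
    c=(np.atleast_2d(P)-T[:3,3])@T[:3,:3]
    return np.c_[K[0,2]+K[0,0]*c[:,0]/-c[:,2],K[1,2]+K[1,1]*-c[:,1]/-c[:,2]]
E
python3 - <<'E'
from h import *
st=state();print(st["time_s"],st["tool_pos"],np.round(st["orientation"],3).tolist())
S={}
for c in("scene","top"):
    s=S[c]=snapshot(c);cv2.imwrite(f"pics/{c}0.png",s["image"])
    print(c,np.round(s["intrinsics"],1).tolist(),np.round(s["pose"],3).tolist())
    for t in["chest","lid_hinge","lid_edge","latch_tab","tray_box","wire_brush","steel_box","mallet","spray_can","angle_magnet"]:
        for d in landmark_of(t,c)[:2]: print(t,np.round(d["position"],1),round(d["conf"],2))
E
```

```text
0.0 [ 0.13601127 -0.58380043  0.21757704] [[0.974, 0.227, -0.0], [0.227, -0.974, 0.002], [0.0, -0.002, -1.0]]
scene [[384.4, 0.0, 317.2], [0.0, 384.4, 201.8], [0.0, 0.0, 1.0]] [[0.532, -0.688, 0.493, 1.16], [0.847, 0.444, -0.294, -0.398], [-0.016, 0.574, 0.819, 1.181], [0.0, 0.0, 0.0, 1.0]]
chest [332.7 227.6] 0.64
lid_hinge [358.5 224.2] 0.84
lid_edge [348.8 192.3] 0.87
latch_tab [303. 196.] 0.6
tray_box [298.8 265.9] 0.72
wire_brush [367.5 189.2] 0.93
steel_box [367.4 140. ] 0.93
mallet [199.7 225.6] 0.91
spray_can [350.1 286. ] 0.79
angle_magnet [380.1 261.7] 0.68
top [[514.1, 0.0, 311.1], [0.0, 514.1, 191.4], [0.0, 0.0, 1.0]] [[0.003, 0.988, -0.153, 0.342], [-1.0, 0.003, -0.001, -0.015], [-0.001, 0.153, 0.988, 1.455], [0.0, 0.0, 0.0, 1.0]]
chest [303.4 187.8] 0.82
lid_hinge [293.6 151.5] 0.73
lid_hinge [333.1 118.2] 0.68
lid_edge [290.4 151.9] 0.66
latch_tab [279.5 120. ] 0.74
latch_tab [328.7 215.3] 0.45
tray_box [365.4 173.1] 0.98
tray_box [172.1 285.5] 0.17
wire_brush [228.9 214.5] 0.81
wire_brush [300.5 188.3] 0.27
steel_box [168.7 289.2] 0.78
mallet [446.7 278.9] 0.69
mallet [301.6 186.8] 0.46
spray_can [332.5 121.6] 0.98
spray_can [300.3 188.4] 0.33
angle_magnet [281.  121.8] 0.96
```

```bash
python3 - <<'E'
import cv2
a=cv2.imread("pics/scene0.png")[90:330,180:480];b=cv2.imread("pics/top0.png")[60:320,130:480]
cv2.imwrite("pics/s1.png",cv2.resize(a,(750,600),interpolation=3));cv2.imwrite("pics/t1.png",cv2.resize(b,(800,594),interpolation=3))
E
```

```text
(no output)
```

View pics/s1.png

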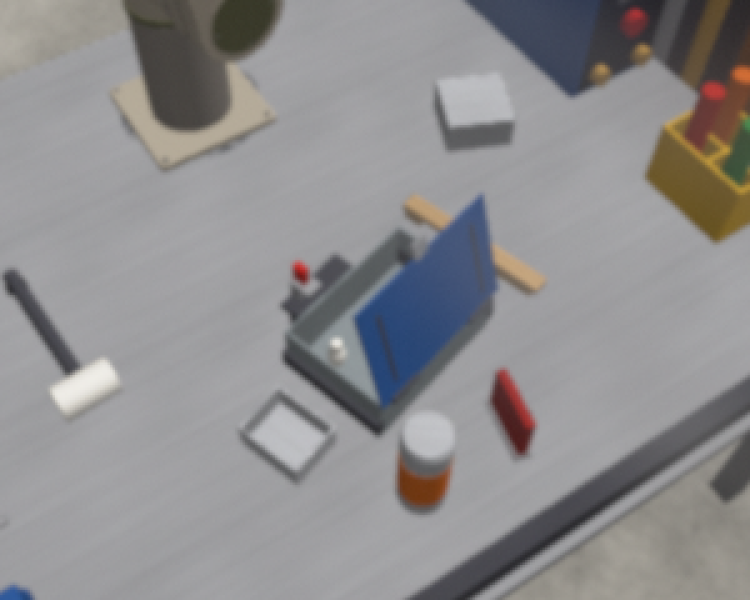

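View pics/t1.png

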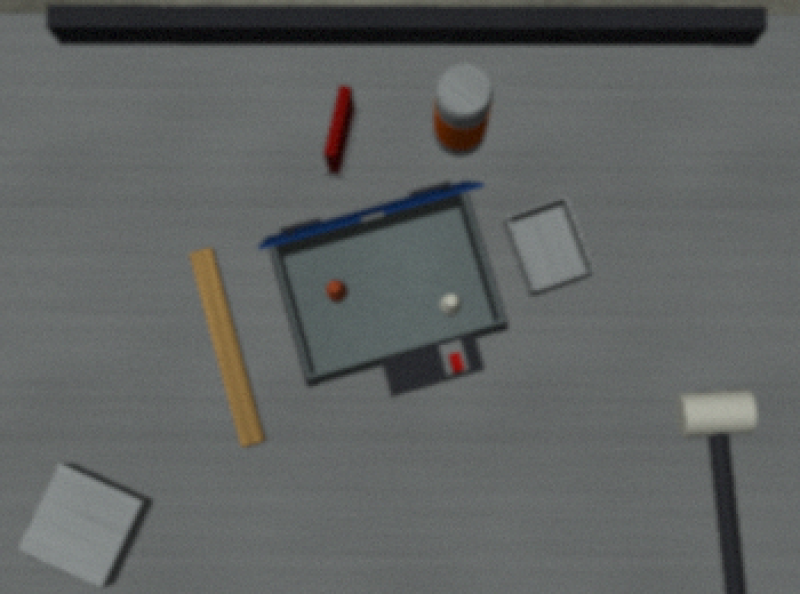

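```bash
cat > fit.py <<'E'
from h import *
from scipy.optimize import least_squares
def W(p,c):
    c=np.array(c,float)/1000; R=np.array([[np.cos(p[2]),-np.sin(p[2]),0],[np.sin(p[2]),np.cos(p[2]),0],[0,0,1]])
    return c@R.T+np.array([p[0],p[1],0])
def lid(th,s,y,n=4): return [87-s*np.cos(th)+n*np.sin(th),y,90+s*np.sin(th)+n*np.cos(th)]
E
python3 - <<'E'
from fit import *
S={c:snapshot(c) for c in("scene","top")}
f=lambda c,u,v:(180+u/2.5,90+v/2.5) if c=="scene" else (130+u*350/800,60+v*260/594)
def model(p):
    return [("top",(310,383),[-85,120,90]),("top",(506,325),[-85,-120,90]),("top",(467,194),[85,-120,90]),
    ("scene",(288,345),[-85,-120,90]),("scene",(402,232),[-85,120,90]),
    ("scene",(482,195),lid(p[3],172,122)),("scene",(357,320),lid(p[3],172,-122)),("scene",(497,290),lid(p[3],0,122)),("scene",(383,403),lid(p[3],0,-122)),
    ("top",(262,244),lid(p[3],172,122)),("top",(482,184),lid(p[3],172,-122)),
    ("top",(457,354),[-118,-50+p[4],134]),("scene",(301,264),[-118,-50+p[4],134])]
def res(p): return np.concatenate([proj(S[c],W(p,P))[0]-f(c,*uv) for c,uv,P in model(p)])
r=least_squares(res,[.47,0,.28,1.1,3],loss="soft_l1",x_scale=[.01,.01,.1,.1,1]);p=r.x;print(np.round(p,4));print(np.round(r.fun.reshape(-1,2),1).tolist())
for t in("chest","lid_hinge","lid_edge","latch_tab"):
    P={"chest":[0,0,0],"lid_hinge":[87,0,90],"lid_edge":lid(p[3],172,0),"latch_tab":[-118,-50+p[4],134]}[t]
    print(t,W(p,P).round(3),[proj(S[c],W(p,P))[0].round(1).tolist() for c in S])
np.save("p.npy",p)
E
```

```text
[0.5779 0.019  0.2841 1.2947 1.472 ]
[[-1.0, -3.0], [-0.4, -2.3], [-1.3, -4.3], [-2.5, -5.5], [-2.1, -2.9], [-0.4, -0.4], [-1.9, -0.7], [-0.3, -0.3], [-0.7, 2.6], [-1.5, -0.1], [0.7, -1.6], [-0.5, 2.4], [-1.0, 0.9]]
chest [0.578 0.019 0.   ] [[334.7, 227.6], [300.0, 187.5]]
lid_hinge [0.661 0.043 0.09 ] [[355.5, 228.3], [290.5, 151.8]]
lid_edge [0.62  0.031 0.257] [[347.8, 191.3], [292.5, 152.8]]
latch_tab [ 0.478 -0.061  0.134] [[299.4, 196.5], [329.4, 217.4]]
```

```bash
cat > ov.py <<'E'
from fit import *
def overlay(s,p,box,name):
    x0,y0,x1,y1=box;k=800/(x1-x0);im=cv2.resize(s["image"][y0:y1,x0:x1],None,fx=k,fy=k,interpolation=3)
    R=lambda a,b,z:[[-a,-b,z],[-a,b,z],[a,b,z],[a,-b,z]]
    t=-50+p[4]
    for L,c in[(R(85,120,90),(0,255,255)),(R(85,120,0),(0,160,160)),([lid(p[3],0,-122),lid(p[3],0,122),lid(p[3],172,122),lid(p[3],172,-122)],(255,255,0)),
      ([[-128,t-6,134],[-128,t+6,134],[-108,t+6,134],[-108,t-6,134]],(0,255,0))]:
        q=(proj(s,W(p,L))-[x0,y0]+.5)*k-.5
        cv2.polylines(im,[np.int32(q.round())],True,c,1)
    cv2.imwrite(name,im)
E
python3 - <<'E'
from ov import *
p=np.load("p.npy")
overlay(snapshot("scene"),p,(270,150,430,270),"pics/s2.png");overlay(snapshot("top"),p,(230,120,390,240),"pics/t2.png")
E
```

```text
(no output)
```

View pics/s2.png

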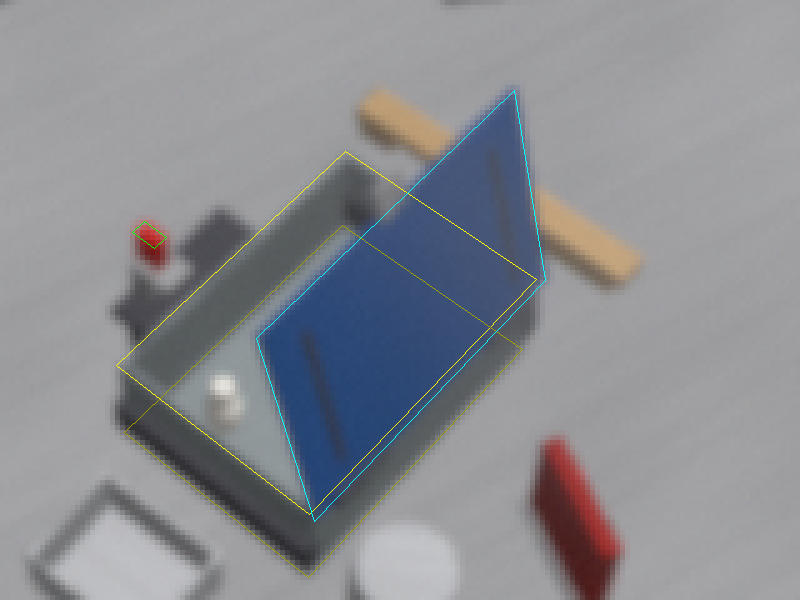

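View pics/t2.png

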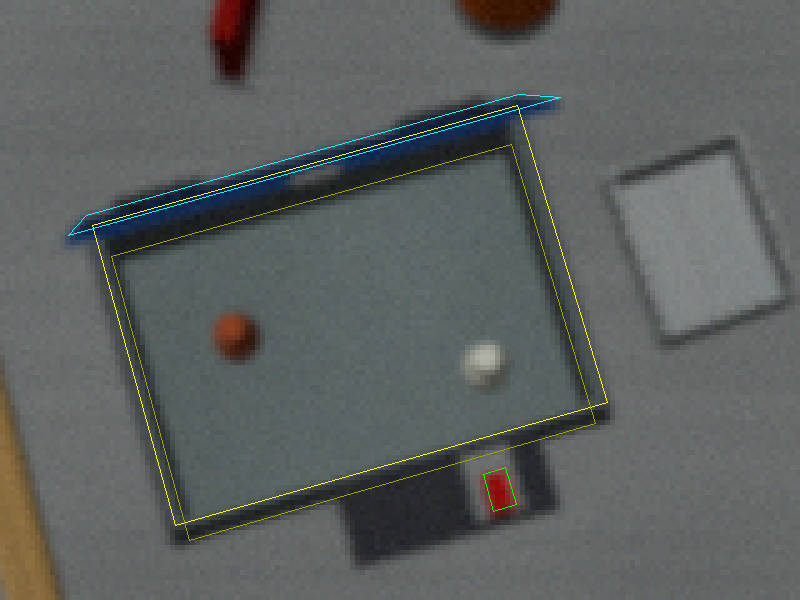

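Call:
arm_command(plan=[{"dz": -0.04, "hand": 0}, {"dz": -0.08, "hand": 0}, {"dz": -0.12, "hand": 0}, {"dx": 0.03, "dy": -0.02, "dz": -0.132, "hand": 0}, {"dx": 0.667, "dy": -0.492, "dz": -0.132, "az": -0.055, "hand": 0}, {"dx": 0.667, "dy": -0.492, "dz": -0.132, "az": -0.055, "hand": 0}, {"dx": 0.667, "dy": -0.492, "dz": -0.132, "az": -0.055, "hand": 0}, {"dx": 0.667, "dy": -0.492, "dz": -0.132, "az": -0.055, "hand": 0}, {"dx": 0.667, "dy": -0.492, "dz": -0.132, "az": -0.055, "hand": 0}, {"dx": 0.667, "dy": -0.492, "dz": -0.132, "az": -0.055, "hand": 0}, {"dx": 0.667, "dy": -0.492, "dz": -0.132, "az": -0.055, "hand": 0}, {"dx": 0.667, "dy": -0.492, "dz": -0.132, "az": -0.055, "hand": 0}], newtons=10)

```text
schema error: expected keys dx, dy, dz, ax, ay, az, hand
```

```bash
cat > go.py <<'E'
from fit import *
import sys
from scipy.spatial.transform import Rotation as Ro
st=state();p=np.load("p.npy");R=np.array(st["orientation"]);t=np.array(st["tool_pos"])
Rc=np.array([[np.cos(p[2]),-np.sin(p[2]),0],[np.sin(p[2]),np.cos(p[2]),0],[0,0,1]])
print(round(st["time_s"],2),"chest mm",((t-[p[0],p[1],0])@Rc*1000).round(1),"gap",st["finger_gap"],"F",np.round(st["ft_force"],1))
if len(sys.argv)>3:
    print("tool d",((W(p,[float(a) for a in sys.argv[1:4]])-t)@R).round(4),"turn",Ro.from_matrix(R.T@Rc@np.diag([1,-1,-1])).as_rotvec().round(4))
E
python3 go.py 100 0 350
```

```text
1.3 chest mm [-593.2 -455.4  218.6] gap 0.9987714106288581 F [-0.5  0.7 -0.3]
tool d [ 0.667  -0.493  -0.1314] turn [-0.      0.     -0.0553]
```

Call:
arm_command(plan=[{"dx": 0, "dy": 0, "dz": -0.04, "ax": 0, "ay": 0, "az": 0, "hand": 0}, {"dx": 0, "dy": 0, "dz": -0.08, "ax": 0, "ay": 0, "az": 0, "hand": 0}, {"dx": 0, "dy": 0, "dz": -0.12, "ax": 0, "ay": 0, "az": 0, "hand": 0}, {"dx": 0.667, "dy": -0.493, "dz": -0.132, "ax": 0, "ay": 0, "az": -0.055, "hand": 0}, {"dx": 0.667, "dy": -0.493, "dz": -0.132, "ax": 0, "ay": 0, "az": -0.055, "hand": 0}, {"dx": 0.667, "dy": -0.493, "dz": -0.132, "ax": 0, "ay": 0, "az": -0.055, "hand": 0}, {"dx": 0.667, "dy": -0.493, "dz": -0.132, "ax": 0, "ay": 0, "az": -0.055, "hand": 0}, {"dx": 0.667, "dy": -0.493, "dz": -0.132, "ax": 0, "ay": 0, "az": -0.055, "hand": 0}, {"dx": 0.667, "dy": -0.493, "dz": -0.132, "ax": 0, "ay": 0, "az": -0.055, "hand": 0}, {"dx": 0.667, "dy": -0.493, "dz": -0.132, "ax": 0, "ay": 0, "az": -0.055, "hand": 0}, {"dx": 0.667, "dy": -0.493, "dz": -0.132, "ax": 0, "ay": 0, "az": -0.055, "hand": 0}, {"dx": 0.667, "dy": -0.493, "dz": -0.132, "ax": 0, "ay": 0, "az": -0.055, "hand": 0}], newtons=10)

```text
time_s: 2.3
tool_pos: [0.3801, -0.2972, 0.3444]
orientation: [[0.96, 0.28, 0.001], [0.28, -0.96, -0.001], [0.0, 0.001, -1.0]]
ft_force: [0.1, -0.1, 0.4]
finger_gap: 0.193
gripper_force: 0.0
```

```bash
python3 go.py 100 0 350
```

```text
2.3 chest mm [-278.5 -248.1  344.4] gap 0.19335135905250111 F [ 0.1 -0.1  0.4]
tool d [ 0.3784 -0.2483 -0.0056] turn [ 0.0007 -0.0004 -0.0006]
```

Call:
arm_command(plan=[{"dx": 0.378, "dy": -0.248, "dz": -0.005, "ax": 0, "ay": 0, "az": 0, "hand": 0}, {"dx": 0.378, "dy": -0.248, "dz": -0.005, "ax": 0, "ay": 0, "az": 0, "hand": 0}, {"dx": 0.378, "dy": -0.248, "dz": -0.005, "ax": 0, "ay": 0, "az": 0, "hand": 0}, {"dx": 0.378, "dy": -0.248, "dz": -0.005, "ax": 0, "ay": 0, "az": 0, "hand": 0}, {"dx": 0.378, "dy": -0.248, "dz": -0.005, "ax": 0, "ay": 0, "az": 0, "hand": 0}, {"dx": 0.378, "dy": -0.248, "dz": -0.005, "ax": 0, "ay": 0, "az": 0, "hand": 0}, {"dx": 0.378, "dy": -0.248, "dz": -0.005, "ax": 0, "ay": 0, "az": 0, "hand": 0}, {"dx": 0.378, "dy": -0.248, "dz": -0.005, "ax": 0, "ay": 0, "az": 0, "hand": 0}, {"dx": 0.378, "dy": -0.248, "dz": -0.005, "ax": 0, "ay": 0, "az": 0, "hand": 0}, {"dx": 0.378, "dy": -0.248, "dz": -0.005, "ax": 0, "ay": 0, "az": 0, "hand": 0}, {"dx": 0.378, "dy": -0.248, "dz": -0.005, "ax": 0, "ay": 0, "az": 0, "hand": 0}, {"dx": 0.378, "dy": -0.248, "dz": -0.005, "ax": 0, "ay": 0, "az": 0, "hand": 0}])

```text
time_s: 3.3
tool_pos: [0.6747, 0.0507, 0.3454]
orientation: [[0.959, 0.285, -0.004], [0.285, -0.959, 0.002], [-0.003, -0.003, -1.0]]
ft_force: [0.5, 0.1, -1.1]
finger_gap: 0.007
gripper_force: 0.0
```

```bash
python3 go.py 100 0 235; python3 - <<'E'
from ov import *
overlay(snapshot("scene"),np.load("p.npy"),(270,120,470,270),"pics/s3.png")
E
```

```text
3.3 chest mm [101.8   3.3 345.4] gap 0.006625601764306054 F [ 0.5  0.1 -1.1]
tool d [-0.0015  0.0036  0.1104] turn [-0.003   0.003   0.0049]
```

View pics/s3.png

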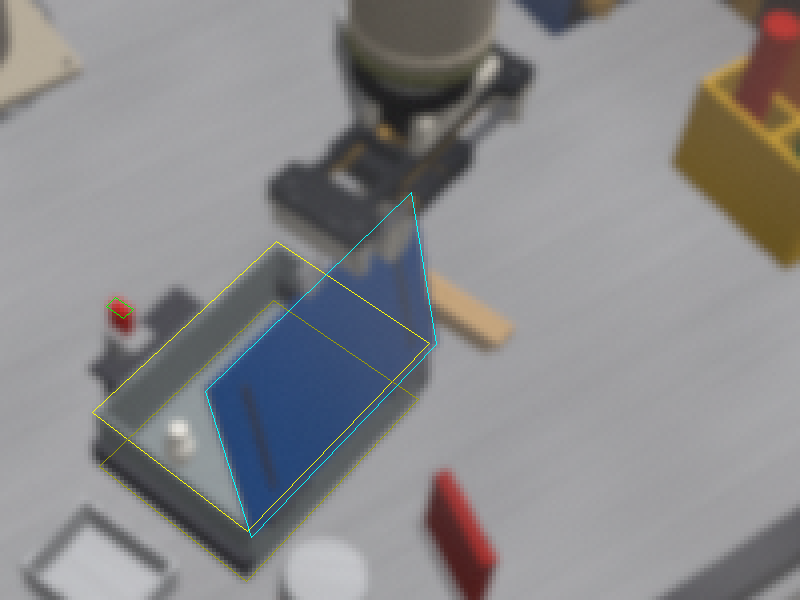

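The picture shows the fitted outline on the lid (scene (372,168)–(329,254)) with the gripper above and just behind it, fingers shut. I descend behind the lid.

Call:
arm_command(plan=[{"dx": -0.001, "dy": 0.003, "dz": 0.035, "ax": 0, "ay": 0, "az": 0, "hand": 0}, {"dx": -0.001, "dy": 0.003, "dz": 0.07, "ax": 0, "ay": 0, "az": 0, "hand": 0}, {"dx": -0.001, "dy": 0.003, "dz": 0.1, "ax": 0, "ay": 0, "az": 0, "hand": 0}, {"dx": -0.001, "dy": 0.003, "dz": 0.11, "ax": 0, "ay": 0, "az": 0, "hand": 0}, {"dx": -0.012, "dy": 0.003, "dz": 0.11, "ax": 0, "ay": 0, "az": 0, "hand": 0}, {"dx": -0.024, "dy": 0.003, "dz": 0.11, "ax": 0, "ay": 0, "az": 0, "hand": 0}, {"dx": -0.033, "dy": 0.003, "dz": 0.11, "ax": 0, "ay": 0, "az": 0, "hand": 0}, {"dx": -0.037, "dy": 0.003, "dz": 0.11, "ax": 0, "ay": 0, "az": 0, "hand": 0}, {"dx": -0.037, "dy": 0.003, "dz": 0.11, "ax": 0, "ay": 0, "az": 0, "hand": 0}])

```text
time_s: 4.1
tool_pos: [0.6379, 0.0309, 0.241]
orientation: [[0.96, 0.279, 0.002], [0.279, -0.96, -0.0], [0.002, 0.001, -1.0]]
ft_force: [0.6, 0.5, 0.1]
finger_gap: 0.004
gripper_force: 0.0
```

```bash
python3 go.py 64 0 235; python3 - <<'E'
import numpy as np
# tip path: front-bottom corner (7.5 ahead of TCP) on outer face at s
for th in np.arange(1.3,-.01,-.1):
    s=150; print(round(th,2),np.round([87-s*np.cos(th)+4*np.sin(th)+7.5*np.sin(th),90+s*np.sin(th)+4*np.cos(th)],1))
E
```

```text
4.1 chest mm [ 60.9  -5.4 241. ] gap 0.004137769052656612 F [0.6 0.5 0.1]
tool d [ 0.003  -0.0054  0.006 ] turn [ 0.0008 -0.002  -0.0012]
1.3 [ 58.  235.6]
1.2 [ 43.4 231.3]
1.1 [ 29.2 225.5]
1.0 [ 15.6 218.4]
0.9 [  2.8 210. ]
0.8 [ -9.3 200.4]
0.7 [-20.3 189.7]
0.6 [-30.3 178. ]
0.5 [-39.1 165.4]
0.4 [-46.7 152.1]
0.3 [-52.9 138.1]
0.2 [-57.7 123.7]
0.1 [-61.1 109. ]
-0.0 [-63.  94.]
```

Call:
arm_command(plan=[{"dx": -0.006, "dy": 0, "dz": 0, "ax": 0, "ay": 0, "az": 0, "hand": 0}, {"dx": -0.011, "dy": 0, "dz": 0.001, "ax": 0, "ay": 0, "az": 0, "hand": 0}, {"dx": -0.016, "dy": 0, "dz": 0.002, "ax": 0, "ay": 0, "az": 0, "hand": 0}, {"dx": -0.021, "dy": 0, "dz": 0.004, "ax": 0, "ay": 0, "az": 0, "hand": 0}, {"dx": -0.025, "dy": 0, "dz": 0.006, "ax": 0, "ay": 0, "az": 0, "hand": 0}, {"dx": -0.03, "dy": 0, "dz": 0.008, "ax": 0, "ay": 0, "az": 0, "hand": 0}, {"dx": -0.035, "dy": 0, "dz": 0.01, "ax": 0, "ay": 0, "az": 0, "hand": 0}, {"dx": -0.039, "dy": 0, "dz": 0.012, "ax": 0, "ay": 0, "az": 0, "hand": 0}, {"dx": -0.044, "dy": 0, "dz": 0.014, "ax": 0, "ay": 0, "az": 0, "hand": 0}, {"dx": -0.048, "dy": 0, "dz": 0.017, "ax": 0, "ay": 0, "az": 0, "hand": 0}, {"dx": -0.055, "dy": 0, "dz": 0.021, "ax": 0, "ay": 0, "az": 0, "hand": 0}, {"dx": -0.061, "dy": 0, "dz": 0.025, "ax": 0, "ay": 0, "az": 0, "hand": 0}])

```text
time_s: 5.1
tool_pos: [0.5788, 0.0147, 0.2136]
orientation: [[0.96, 0.28, -0.0], [0.28, -0.96, 0.0], [-0.0, -0.0, -1.0]]
ft_force: [3.0, 1.0, 0.8]
finger_gap: 0.008
gripper_force: 1.2
```

```bash
python3 go.py 3 0 210;python3 - <<'E'
from h import *
cv2.imwrite("pics/s4.png",cv2.resize(snapshot("scene")["image"][120:270,270:470],None,fx=4,fy=4,interpolation=3))
E
```

```text
5.1 chest mm [ -0.4  -4.4 213.6] gap 0.008384517769542882 F [3.  1.  0.8]
tool d [ 0.0034 -0.0044  0.0036] turn [-0.0002  0.0001 -0.0001]
```

View pics/s4.png

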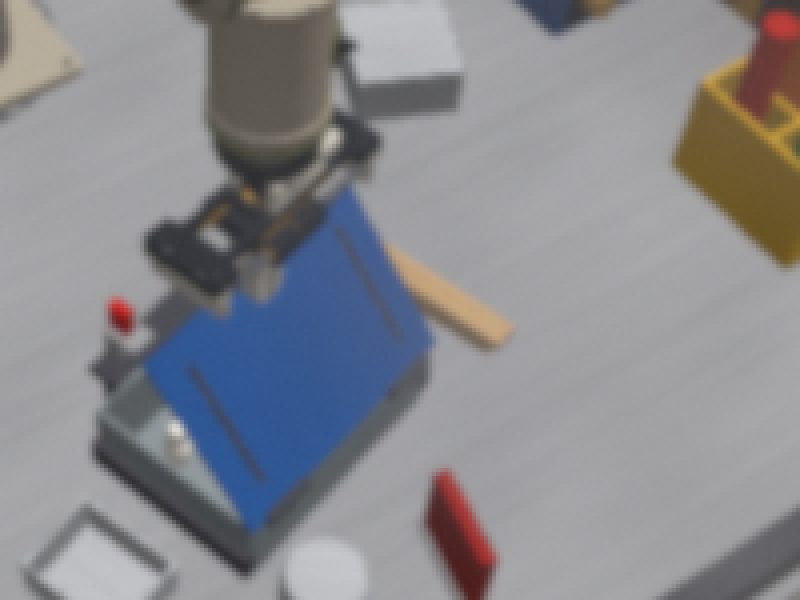

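The lid has swung down to ~0.9 with the tips on its outer face near the free edge (~(331,192)), at 3 N. I keep following the arc.

Call:
arm_command(plan=[{"dx": -0.004, "dy": 0, "dz": 0.003, "ax": 0, "ay": 0, "az": 0, "hand": 0}, {"dx": -0.008, "dy": 0, "dz": 0.006, "ax": 0, "ay": 0, "az": 0, "hand": 0}, {"dx": -0.012, "dy": 0, "dz": 0.01, "ax": 0, "ay": 0, "az": 0, "hand": 0}, {"dx": -0.016, "dy": 0, "dz": 0.013, "ax": 0, "ay": 0, "az": 0, "hand": 0}, {"dx": -0.02, "dy": 0, "dz": 0.017, "ax": 0, "ay": 0, "az": 0, "hand": 0}, {"dx": -0.023, "dy": 0, "dz": 0.02, "ax": 0, "ay": 0, "az": 0, "hand": 0}, {"dx": -0.027, "dy": 0, "dz": 0.024, "ax": 0, "ay": 0, "az": 0, "hand": 0}, {"dx": -0.03, "dy": 0, "dz": 0.028, "ax": 0, "ay": 0, "az": 0, "hand": 0}, {"dx": -0.033, "dy": 0, "dz": 0.032, "ax": 0, "ay": 0, "az": 0, "hand": 0}, {"dx": -0.036, "dy": 0, "dz": 0.036, "ax": 0, "ay": 0, "az": 0, "hand": 0}, {"dx": -0.039, "dy": 0, "dz": 0.04, "ax": 0, "ay": 0, "az": 0, "hand": 0}, {"dx": -0.042, "dy": 0, "dz": 0.045, "ax": 0, "ay": 0, "az": 0, "hand": 0}])

```text
time_s: 6.15
tool_pos: [0.539, 0.0028, 0.1688]
orientation: [[0.96, 0.28, 0.0], [0.28, -0.96, -0.0], [0.0, 0.0, -1.0]]
ft_force: [2.7, 1.0, 0.5]
finger_gap: 0.003
gripper_force: 0.9
```

```bash
python3 go.py -39 0 165.4
```

```text
6.15 chest mm [-41.9  -4.6 168.8] gap 0.0034965046265744877 F [2.7 1.  0.5]
tool d [ 0.0029 -0.0046  0.0034] turn [ 0.0001 -0.0003 -0.0003]
```

```bash
python3 - <<'E'
from h import *
a=cv2.resize(snapshot("scene")["image"][150:270,290:410],(400,400),interpolation=3)
b=cv2.resize(snapshot("wrist")["image"],(400,250),interpolation=3)
cv2.imwrite("pics/s5.png",np.hstack([a,cv2.copyMakeBorder(b,0,150,0,0,0)]))
E
```

```text
(no output)
```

View pics/s5.png

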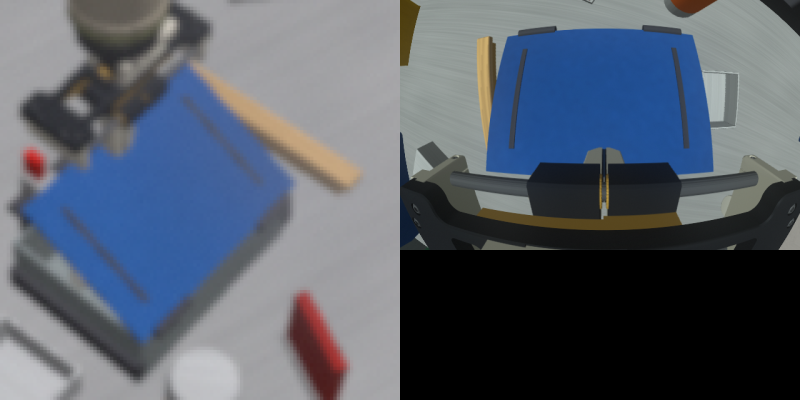

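The wrist view shows the fingertips on the lid's upper face just inside its free edge, and the lid is well down. Continuing.

Call:
arm_command(plan=[{"dx": -0.003, "dy": 0, "dz": 0.004, "ax": 0, "ay": 0, "az": 0, "hand": 0}, {"dx": -0.005, "dy": 0, "dz": 0.009, "ax": 0, "ay": 0, "az": 0, "hand": 0}, {"dx": -0.007, "dy": 0, "dz": 0.013, "ax": 0, "ay": 0, "az": 0, "hand": 0}, {"dx": -0.009, "dy": 0, "dz": 0.018, "ax": 0, "ay": 0, "az": 0, "hand": 0}, {"dx": -0.011, "dy": 0, "dz": 0.022, "ax": 0, "ay": 0, "az": 0, "hand": 0}, {"dx": -0.013, "dy": 0, "dz": 0.027, "ax": 0, "ay": 0, "az": 0, "hand": 0}, {"dx": -0.015, "dy": 0, "dz": 0.032, "ax": 0, "ay": 0, "az": 0, "hand": 0}, {"dx": -0.017, "dy": 0, "dz": 0.037, "ax": 0, "ay": 0, "az": 0, "hand": 0}, {"dx": -0.018, "dy": 0, "dz": 0.042, "ax": 0, "ay": 0, "az": 0, "hand": 0}, {"dx": -0.019, "dy": 0, "dz": 0.046, "ax": 0, "ay": 0, "az": 0, "hand": 0}, {"dx": -0.02, "dy": 0, "dz": 0.05, "ax": 0, "ay": 0, "az": 0, "hand": 0}, {"dx": -0.021, "dy": 0, "dz": 0.054, "ax": 0, "ay": 0, "az": 0, "hand": 0}])

```text
time_s: 7.25
tool_pos: [0.5189, -0.003, 0.1147]
orientation: [[0.96, 0.28, 0.0], [0.28, -0.96, 0.0], [0.0, -0.0, -1.0]]
ft_force: [0.4, 0.2, 0.8]
finger_gap: 0.004
gripper_force: 0.7
```

```bash
python3 go.py -62 0 94
```

```text
7.25 chest mm [-62.8  -4.6 114.7] gap 0.003916723145128123 F [0.4 0.2 0.8]
tool d [ 0.0008 -0.0046  0.0207] turn [-0.     -0.0002 -0.0003]
```

Call:
arm_command(plan=[{"dx": 0, "dy": 0, "dz": 0.002, "ax": 0, "ay": 0, "az": 0, "hand": 0}, {"dx": 0, "dy": 0, "dz": 0.004, "ax": 0, "ay": 0, "az": 0, "hand": 0}, {"dx": 0, "dy": 0, "dz": 0.006, "ax": 0, "ay": 0, "az": 0, "hand": 0}, {"dx": 0, "dy": 0, "dz": 0.008, "ax": 0, "ay": 0, "az": 0, "hand": 0}, {"dx": 0, "dy": 0, "dz": 0.01, "ax": 0, "ay": 0, "az": 0, "hand": 0}, {"dx": 0, "dy": 0, "dz": 0.012, "ax": 0, "ay": 0, "az": 0, "hand": 0}, {"dx": 0, "dy": 0, "dz": 0.014, "ax": 0, "ay": 0, "az": 0, "hand": 0}, {"dx": 0, "dy": 0, "dz": 0.016, "ax": 0, "ay": 0, "az": 0, "hand": 0}, {"dx": 0, "dy": 0, "dz": 0.0175, "ax": 0, "ay": 0, "az": 0, "hand": 0}, {"dx": 0, "dy": 0, "dz": 0.0185, "ax": 0, "ay": 0, "az": 0, "hand": 0}, {"dx": 0, "dy": 0, "dz": 0.019, "ax": 0, "ay": 0, "az": 0, "hand": 0}, {"dx": 0, "dy": 0, "dz": 0.019, "ax": 0, "ay": 0, "az": 0, "hand": 0}])

```text
time_s: 8.25
tool_pos: [0.5189, -0.0029, 0.0959]
orientation: [[0.96, 0.28, -0.0], [0.28, -0.96, 0.0], [-0.0, -0.0, -1.0]]
ft_force: [-0.7, -0.4, -0.1]
finger_gap: 0.007
gripper_force: 0.0
```

```bash
python3 go.py -62 0 94
```

```text
8.25 chest mm [-62.8  -4.5  95.9] gap 0.006613240857384493 F [-0.7 -0.4 -0.1]
tool d [ 0.0008 -0.0045  0.0019] turn [-0.0001  0.     -0.0003]
```

Call:
arm_command(plan=[{"dx": 0, "dy": 0, "dz": 0.001, "ax": 0, "ay": 0, "az": 0, "hand": 0}, {"dx": 0, "dy": 0, "dz": 0.0015, "ax": 0, "ay": 0, "az": 0, "hand": 0}, {"dx": 0, "dy": 0, "dz": 0.002, "ax": 0, "ay": 0, "az": 0, "hand": 0}, {"dx": 0, "dy": 0, "dz": 0.0025, "ax": 0, "ay": 0, "az": 0, "hand": 0}, {"dx": 0, "dy": 0, "dz": 0.003, "ax": 0, "ay": 0, "az": 0, "hand": 0}, {"dx": 0, "dy": 0, "dz": 0.003, "ax": 0, "ay": 0, "az": 0, "hand": 0}])

```text
time_s: 8.75
tool_pos: [0.5191, -0.0029, 0.0942]
orientation: [[0.96, 0.28, 0.0], [0.28, -0.96, -0.0], [0.0, 0.0, -1.0]]
ft_force: [-5.3, 0.3, 10.2]
finger_gap: 0.007
gripper_force: 5.3
```

```bash
python3 go.py -62 0 94; python3 - <<'E'
from h import *
a=cv2.resize(snapshot("scene")["image"][150:270,290:410],(400,400),interpolation=3)
b=cv2.resize(snapshot("wrist")["image"],(400,250),interpolation=3)
cv2.imwrite("pics/s6.png",np.hstack([a,cv2.copyMakeBorder(b,0,150,0,0,0)]))
E
```

```text
8.75 chest mm [-62.6  -4.6  94.2] gap 0.007278355296037784 F [-5.3  0.3 10.2]
tool d [ 0.0006 -0.0046  0.0002] turn [ 0.0001 -0.0003 -0.0002]
```

View pics/s6.png

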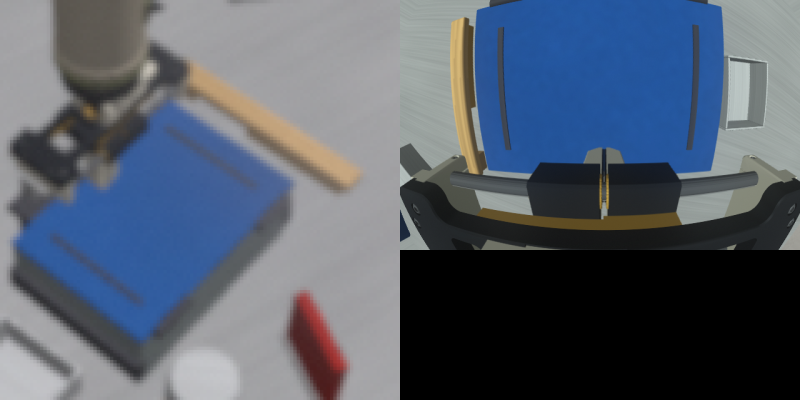

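The lid is seen lying level on the rim; tips press 10 N at z = 94 mm, i.e. its shut height. Now lift off and go to the right of the tab.

Call:
arm_command(plan=[{"dx": 0, "dy": 0, "dz": -0.02, "ax": 0, "ay": 0, "az": 0, "hand": 0}, {"dx": 0, "dy": 0, "dz": -0.06, "ax": 0, "ay": 0, "az": 0, "hand": 0}, {"dx": 0, "dy": 0, "dz": -0.098, "ax": 0, "ay": 0, "az": 0, "hand": 0}, {"dx": -0.02, "dy": 0.03, "dz": -0.098, "ax": 0, "ay": 0, "az": 0, "hand": 0}, {"dx": -0.04, "dy": 0.06, "dz": -0.098, "ax": 0, "ay": 0, "az": 0, "hand": 0}, {"dx": -0.055, "dy": 0.092, "dz": -0.098, "ax": 0, "ay": 0, "az": 0, "hand": 0}, {"dx": -0.055, "dy": 0.092, "dz": -0.098, "ax": 0, "ay": 0, "az": 0, "hand": 0}, {"dx": -0.055, "dy": 0.092, "dz": -0.098, "ax": 0, "ay": 0, "az": 0, "hand": 0}])

```text
time_s: 9.52
tool_pos: [0.4916, -0.1082, 0.1911]
orientation: [[0.961, 0.277, 0.0], [0.277, -0.961, -0.0], [0.0, 0.0, -1.0]]
ft_force: [-0.6, 1.2, -0.2]
finger_gap: 0.005
gripper_force: 0.0
```

```bash
python3 go.py -118 -95 115; python3 - <<'E'
from ov import *
p=np.load("p.npy");p[3]=0
s=snapshot("wrist");c=snapshot("scene")
for n in("latch_tab","lid_edge"): 
  for cam in("wrist","scene"): print(n,cam,[(np.round(d["position"],1).tolist(),round(d["conf"],2)) for d in landmark_of(n,cam)[:1]])
K=np.array(s["intrinsics"]);T=np.array(s["pose"])
for P in([-118,-50+p[4],134],lid(0,172,0)):
    q=(W(p,P)-T[:3,3])@T[:3,:3];v=np.array([q[0],-q[1]]);th=np.arctan2(np.hypot(*v),-q[2])
    print(K[:2,2]+K[0,0]*th*v/np.hypot(*v),proj(c,W(p,P))[0])
overlay(c,p,(270,150,430,270),"pics/s7.png");a=cv2.resize(cv2.imread("pics/s7.png"),(400,300));cv2.imwrite("pics/s7.png",np.hstack([a,cv2.copyMakeBorder(cv2.resize(s["image"],(400,250)),0,50,0,0,0)]))
E
```

```text
9.52 chest mm [-118.5  -97.9  191.1] gap 0.004628435645192166 F [-0.6  1.2 -0.2]
tool d [ 0.0004 -0.0029  0.0761] turn [ 0.0001 -0.0003 -0.0038]
latch_tab wrist [([258.9, 217.5], 0.93)]
latch_tab scene [([200.7, 227.7], 0.58)]
lid_edge wrist [([216.8, 164.6], 0.59)]
lid_edge scene [([319.6, 198.3], 0.95)]
[261.7558725  220.26840797] [299.40503367 196.50948402]
[216.4331128  170.95987648] [316.53852486 199.73119897]
```

View pics/s7.png

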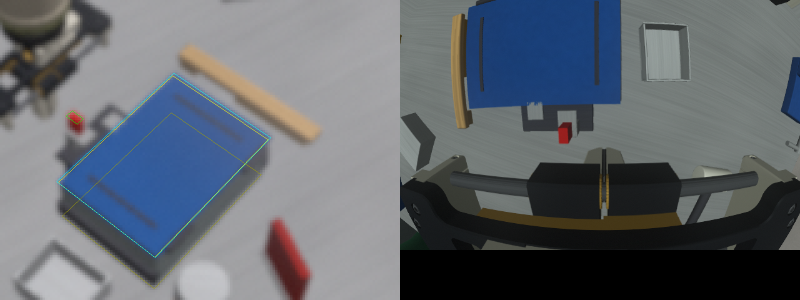

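The lid matches the shut outline; the tab sits at wrist px (259,217), left of the fingertips as modelled. Descend and start pushing.

Call:
arm_command(plan=[{"dx": 0, "dy": 0, "dz": 0.03, "ax": 0, "ay": 0, "az": 0, "hand": 0}, {"dx": 0, "dy": 0, "dz": 0.055, "ax": 0, "ay": 0, "az": 0, "hand": 0}, {"dx": 0, "dy": 0, "dz": 0.07, "ax": 0, "ay": 0, "az": 0, "hand": 0}, {"dx": 0, "dy": 0, "dz": 0.076, "ax": 0, "ay": 0, "az": 0, "hand": 0}, {"dx": 0, "dy": -0.006, "dz": 0.076, "ax": 0, "ay": 0, "az": 0, "hand": 0}, {"dx": 0, "dy": -0.012, "dz": 0.076, "ax": 0, "ay": 0, "az": 0, "hand": 0}, {"dx": 0, "dy": -0.018, "dz": 0.076, "ax": 0, "ay": 0, "az": 0, "hand": 0}, {"dx": 0, "dy": -0.024, "dz": 0.076, "ax": 0, "ay": 0, "az": 0, "hand": 0}, {"dx": 0, "dy": -0.03, "dz": 0.076, "ax": 0, "ay": 0, "az": 0, "hand": 0}, {"dx": 0, "dy": -0.036, "dz": 0.076, "ax": 0, "ay": 0, "az": 0, "hand": 0}, {"dx": 0, "dy": -0.04, "dz": 0.076, "ax": 0, "ay": 0, "az": 0, "hand": 0}, {"dx": 0, "dy": -0.044, "dz": 0.076, "ax": 0, "ay": 0, "az": 0, "hand": 0}])

```text
time_s: 10.82
tool_pos: [0.48, -0.0642, 0.1158]
orientation: [[0.96, 0.28, 0.002], [0.28, -0.96, -0.001], [0.001, 0.001, -1.0]]
ft_force: [0.4, -2.4, 1.0]
finger_gap: 0.008
gripper_force: 1.1
```

```bash
python3 go.py -118 -25 115
```

```text
10.82 chest mm [-117.3  -52.4  115.8] gap 0.007641669257266973 F [ 0.4 -2.4  1. ]
tool d [-0.0007 -0.0274  0.0007] turn [ 0.001  -0.0013 -0.0001]
```

Call:
arm_command(plan=[{"dx": 0, "dy": -0.003, "dz": 0, "ax": 0, "ay": 0, "az": 0, "hand": 0}, {"dx": 0, "dy": -0.006, "dz": 0, "ax": 0, "ay": 0, "az": 0, "hand": 0}, {"dx": 0, "dy": -0.009, "dz": 0, "ax": 0, "ay": 0, "az": 0, "hand": 0}, {"dx": 0, "dy": -0.012, "dz": 0, "ax": 0, "ay": 0, "az": 0, "hand": 0}, {"dx": 0, "dy": -0.015, "dz": 0, "ax": 0, "ay": 0, "az": 0, "hand": 0}, {"dx": 0, "dy": -0.018, "dz": 0, "ax": 0, "ay": 0, "az": 0, "hand": 0}, {"dx": 0, "dy": -0.02, "dz": 0, "ax": 0, "ay": 0, "az": 0, "hand": 0}, {"dx": 0, "dy": -0.022, "dz": 0, "ax": 0, "ay": 0, "az": 0, "hand": 0}, {"dx": 0, "dy": -0.023, "dz": 0, "ax": 0, "ay": 0, "az": 0, "hand": 0}, {"dx": 0, "dy": -0.023, "dz": 0, "ax": 0, "ay": 0, "az": 0, "hand": 0}])

```text
time_s: 11.65
tool_pos: [0.473, -0.042, 0.1149]
orientation: [[0.96, 0.28, -0.0], [0.28, -0.96, 0.0], [-0.0, -0.0, -1.0]]
ft_force: [0.4, -0.1, -0.7]
finger_gap: 0.004
gripper_force: 0.4
```

```bash
python3 go.py -118 -23.5 115
```

```text
11.65 chest mm [-117.9  -29.2  114.9] gap 0.0044747816769840935 F [ 0.4 -0.1 -0.7]
tool d [-0.0001 -0.0057 -0.0001] turn [-0.0004  0.0002 -0.0001]
```

Not at the stop yet; creep on.

Call:
arm_command(plan=[{"dx": 0, "dy": -0.0015, "dz": 0, "ax": 0, "ay": 0, "az": 0, "hand": 0}, {"dx": 0, "dy": -0.003, "dz": 0, "ax": 0, "ay": 0, "az": 0, "hand": 0}, {"dx": 0, "dy": -0.004, "dz": 0, "ax": 0, "ay": 0, "az": 0, "hand": 0}, {"dx": 0, "dy": -0.005, "dz": 0, "ax": 0, "ay": 0, "az": 0, "hand": 0}, {"dx": 0, "dy": -0.006, "dz": 0, "ax": 0, "ay": 0, "az": 0, "hand": 0}, {"dx": 0, "dy": -0.006, "dz": 0, "ax": 0, "ay": 0, "az": 0, "hand": 0}])

```text
time_s: 12.15
tool_pos: [0.4713, -0.0364, 0.115]
orientation: [[0.96, 0.28, -0.0], [0.28, -0.96, 0.0], [-0.0, -0.0, -1.0]]
ft_force: [0.5, -1.2, 0.3]
finger_gap: 0.004
gripper_force: 0.6
```

```bash
python3 go.py -118 -23.5 115
```

```text
12.15 chest mm [-117.9  -23.3  115. ] gap 0.004003473797895548 F [ 0.5 -1.2  0.3]
tool d [-0.0001  0.0002 -0.    ] turn [-0.0002  0.0002 -0.0002]
```

Call:
arm_command(plan=[{"dx": 0, "dy": -0.001, "dz": 0, "ax": 0, "ay": 0, "az": 0, "hand": 0}, {"dx": 0, "dy": -0.002, "dz": 0, "ax": 0, "ay": 0, "az": 0, "hand": 0}, {"dx": 0, "dy": -0.003, "dz": 0, "ax": 0, "ay": 0, "az": 0, "hand": 0}, {"dx": 0, "dy": -0.004, "dz": 0, "ax": 0, "ay": 0, "az": 0, "hand": 0}, {"dx": 0, "dy": -0.004, "dz": 0, "ax": 0, "ay": 0, "az": 0, "hand": 0}])

```text
time_s: 12.57
tool_pos: [0.4703, -0.0328, 0.115]
orientation: [[0.96, 0.28, -0.0], [0.28, -0.96, -0.0], [-0.0, 0.0, -1.0]]
ft_force: [1.8, -2.4, -1.0]
finger_gap: 0.006
gripper_force: 1.4
```

```bash
python3 go.py -118 -23.5 115
```

```text
12.57 chest mm [-117.9  -19.6  115. ] gap 0.005598206449626316 F [ 1.8 -2.4 -1. ]
tool d [-0.0001  0.0039 -0.    ] turn [ 0.0003  0.0002 -0.0002]
```

Call:
arm_command(plan=[{"dx": 0, "dy": -0.001, "dz": 0, "ax": 0, "ay": 0, "az": 0, "hand": 0}, {"dx": 0, "dy": -0.002, "dz": 0, "ax": 0, "ay": 0, "az": 0, "hand": 0}, {"dx": 0, "dy": -0.003, "dz": 0, "ax": 0, "ay": 0, "az": 0, "hand": 0}, {"dx": 0, "dy": -0.003, "dz": 0, "ax": 0, "ay": 0, "az": 0, "hand": 0}])

```text
time_s: 12.9
tool_pos: [0.4702, -0.0324, 0.1152]
orientation: [[0.96, 0.279, 0.002], [0.279, -0.96, -0.005], [0.0, 0.005, -1.0]]
ft_force: [4.2, -16.8, -4.3]
finger_gap: 0.005
gripper_force: 7.7
```

```bash
python3 go.py -118 -23.5 115; python3 - <<'E'
from ov import *
p=np.load("p.npy");s=snapshot("wrist");K=np.array(s["intrinsics"]);T=np.array(s["pose"])
print([(np.round(d["position"],1).tolist(),round(d["conf"],2)) for d in landmark_of("latch_tab","wrist")[:1]])
for y in(-10,0):
    q=(W(p,[-118,y,134])-T[:3,3])@T[:3,:3];v=np.array([q[0],-q[1]]);th=np.arctan2(np.hypot(*v),-q[2])
    print(y,K[:2,2]+K[0,0]*th*v/np.hypot(*v))
cv2.imwrite("pics/w8.png",cv2.resize(s["image"][120:320,220:470],(750,600),interpolation=3))
E
```

```text
12.9 chest mm [-117.9  -19.2  115.2] gap 0.005262453359709796 F [  4.2 -16.8  -4.3]
tool d [-0.0001  0.0043  0.0002] turn [ 0.005  -0.0002 -0.0009]
[]
-10 [308.93193555 265.86191768]
0 [290.09430338 265.71044641]
```

View pics/w8.png

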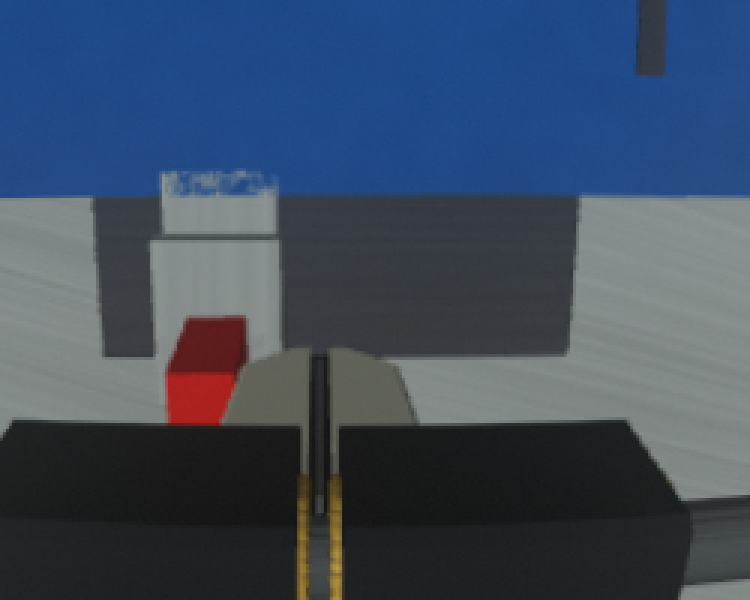

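The tab is at its end stop (17 N, no more travel), the claw (px 150–280) lined up over the tongue (162–278). Back off and lift clear.

Call:
arm_command(plan=[{"dx": 0, "dy": 0.006, "dz": 0, "ax": 0, "ay": 0, "az": 0, "hand": 0}, {"dx": 0, "dy": 0.02, "dz": 0, "ax": 0, "ay": 0, "az": 0, "hand": 0}, {"dx": 0, "dy": 0.03, "dz": -0.03, "ax": 0, "ay": 0, "az": 0, "hand": 0}, {"dx": 0, "dy": 0.03, "dz": -0.07, "ax": 0, "ay": 0, "az": 0, "hand": 0}, {"dx": -0.02, "dy": 0.05, "dz": -0.105, "ax": 0, "ay": 0, "az": 0, "hand": 0}, {"dx": -0.04, "dy": 0.08, "dz": -0.13, "ax": 0, "ay": 0, "az": 0, "hand": 0}, {"dx": -0.04, "dy": 0.08, "dz": -0.13, "ax": 0, "ay": 0, "az": 0, "hand": 0}, {"dx": -0.04, "dy": 0.08, "dz": -0.13, "ax": 0, "ay": 0, "az": 0, "hand": 0}])

```text
time_s: 13.67
tool_pos: [0.4543, -0.1194, 0.2474]
orientation: [[0.961, 0.277, 0.004], [0.277, -0.961, -0.001], [0.004, 0.002, -1.0]]
ft_force: [-0.5, -0.0, 0.1]
finger_gap: 0.003
gripper_force: 0.0
```

```bash
python3 - <<'E'
from h import *
a=snapshot("scene")["image"][150:270,270:430];s=snapshot("wrist")["image"]
cv2.imwrite("pics/s9.png",np.hstack([cv2.resize(a,(400,300)),cv2.copyMakeBorder(cv2.resize(s,(400,250)),0,50,0,0,0)]))
print(state()["ft_force"],state()["joint_velocities"])
E
```

```text
[-0.48753581 -0.26623109  0.46902656] [ 0.02144024  0.01417536  0.02151419 -0.00174021 -0.00170238  0.00062577]
```

View pics/s9.png

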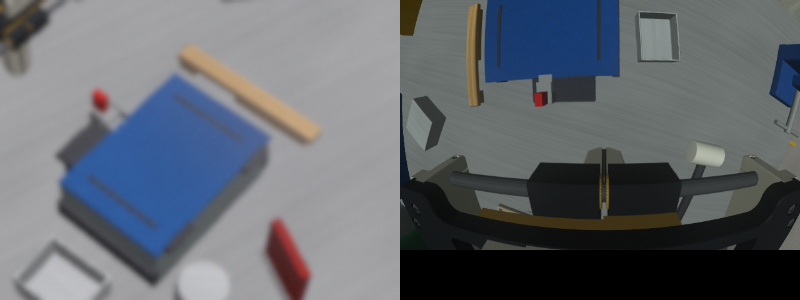

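The lid is shut, the claw sits over the tongue, the bystanders look undisturbed, and the arm is clear.

```bash
python3 -c "
from plant import *
print(close_job())"
```

```text
the job is handed in; nothing more can be done
None
```

The lid was pushed gently shut, then the latch was pushed left to its end stop over the tongue; the gripper was clear of everything when I handed the job in at about 14 s of the 48 s allowed, and no verdict was returned.

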